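# Strip a winch shaft stack onto its four places

### The job

Strip the winch shaft: take the loosened parts off the upright shaft stub one at a time from the top and set each gently on its own place without dropping it: the castle nut into the round tin of old fasteners (lower it until you feel it touch, the tin's fill level is not known), the distance collar flat on the dark inspection plate, the ball bearing flat in the wooden tray, and last the gear flat on the floor of the steel washing pan. Set each well towards the middle of its place, and leave the screwdriver and the wrench where they lie.

Things in the scene. Friction and masses are not known exactly. Their poses are not given: they have to be found in the camera images.
- nut: Steel castle nut, unscrewed, top of the stack. Hexagon 30 mm across flats, 14 mm high, slotted crown 28 mm across above it, 20 mm high in all, bore 20 mm, 70 g. Origin: centre of underside, 86 mm above the bench at the start; z up; its x axis (and each 60 degrees from it) is square to two flats. A fixed upright shaft stub runs through the stack, its top 112 mm above the bench, 15 mm thick here.
- collar: Brass distance collar, a plain ring 40 mm outside, 22 mm bore, 10 mm high, about 70 g. Second in the stack, between nut and bearing; the stub is 15 mm thick here. Origin: centre of its underside, 76 mm above the bench at the start; z along its axis.
- bearing: Ball bearing, 62 mm outside, 30 mm bore, 16 mm high, steel rings with a black seal between, about 200 g. Third in the stack, standing on the gear's hub, with 14 mm of free height below its outer edge; the stub is 24 mm thick here. Origin: centre of its underside, 60 mm above the bench at the start; z along its axis.
- gear: Steel spur gear, lowest of the stack: toothed disc 89 mm outside, 16 mm high, with a plain round hub 40 mm outside rising 14 mm above it (grip it there once the bearing is off); bore 32 mm, 600 g. Origin: centre of underside, 30 mm above the bench at the start; z up the axis. The stub, 26 mm thick here, stands in a socket 42 mm thick on a fixed plate 120 x 120 x 10 mm that shows below the gear.
- tin: Round open tin of sheet metal, fixed, 130 mm outside, 124 mm inside, 70 mm high: the nut's place. It holds a firm, nearly level layer of old nuts and bolts whose top lies at an unknown height 20 to 48 mm above the bench. Origin: centre of its underside on the bench; z up.
- plate: Dark grey stone inspection plate, fixed, 130 x 130 mm and 30 mm high, flat on top without a rim: the collar's place. Origin: centre of its underside on the bench; z up, x and y along its sides.
- tray: Shallow square wooden tray, fixed, 150 x 150 mm outside, 138 mm inside, floor 6 mm above the bench, rim 14 mm above the bench: the bearing's place. Origin: centre of its underside on the bench; z up, x and y along its sides.
- pan: Square sheet-steel washing pan, fixed, 150 x 150 mm outside, 142 mm inside, floor 4 mm above the bench, rim 22 mm above the bench, a small wire grip outside on two sides: the gear's place. Origin: centre of its underside on the bench; z up, x and y along its sides.
- screwdriver: Bystander: a screwdriver with a wooden handle, 190 mm long, lying loose on the bench along its x axis, under 40 mm high. Origin near its middle. Not to be disturbed.
- wrench: Bystander: a steel wrench, 180 mm long, lying loose on the bench along its x axis, under 20 mm high. Origin near its middle. Not to be disturbed.
Mind the look-alikes: they are no part of the job. What is shaped like the plate but blue or red is not meant. What is shaped like the bearing but turquoise or yellow is not meant.

How it is judged:
On the way, in this order (a step that is already met when the one before it is completed fails the run):
1. the castle nut lies let go in the tin (horizontal distance between nut and tin below 0.05 m and z of nut in the frame of tin between 0.005 and 0.069 m and contact force between the fingers and nut below 0.05 N and linear speed of nut below 0.02 m/s), for 0.2 s.
2. the collar lies let go on the inspection plate (horizontal distance between collar and plate below 0.045 m and z of collar in the frame of plate between 0.026 and 0.034 m and angle between the z axis of collar and the z axis of plate, either way round below 0.1 rad and contact force between the fingers and collar below 0.05 N and linear speed of collar below 0.02 m/s), for 0.2 s.
3. the bearing lies let go in the wooden tray (horizontal distance between bearing and tray below 0.04 m and z of bearing in the frame of tray between 0.002 and 0.01 m and angle between the z axis of bearing and the z axis of tray, either way round below 0.1 rad and contact force between the fingers and bearing below 0.05 N and linear speed of bearing below 0.02 m/s), for 0.2 s.
4. the gear lies let go in the washing pan (horizontal distance between gear and pan below 0.032 m and z of gear in the frame of pan between 0.001 and 0.008 m and angle between the z axis of gear and the z axis of pan, either way round below 0.1 rad and contact force between the fingers and gear below 0.05 N and linear speed of gear below 0.02 m/s), for 0.2 s.
At the end, for the whole second after the job is handed in: All released and at rest: nut in the tin (within 50 mm of its axis, underside below the rim); flat on their places, near the centre: collar on the plate (within 45 mm), bearing on the tray floor (40 mm), gear on the pan floor (32 mm) (horizontal distance between nut and tin below 0.05 m and z of nut in the frame of tin between 0.005 and 0.069 m and horizontal distance between collar and plate below 0.045 m and z of collar in the frame of plate between 0.026 and 0.034 m and angle between the z axis of collar and the z axis of plate, either way round below 0.1 rad and horizontal distance between bearing and tray below 0.04 m and z of bearing in the frame of tray between 0.002 and 0.01 m and angle between the z axis of bearing and the z axis of tray, either way round below 0.1 rad and horizontal distance between gear and pan below 0.032 m and z of gear in the frame of pan between 0.001 and 0.008 m and angle between the z axis of gear and the z axis of pan, either way round below 0.1 rad and linear speed of each of nut, collar, bearing, gear below 0.02 m/s); the robot touches nothing.
It fails at once if a part is dropped (falls free faster than 0.6 m/s, about 18 mm) ((linear speed of nut above 0.6 m/s and contact force between the fingers and nut below 0.05 N) or (linear speed of collar above 0.6 m/s and contact force between the fingers and collar below 0.05 N) or (linear speed of bearing above 0.6 m/s and contact force between the fingers and bearing below 0.05 N) or (linear speed of gear above 0.6 m/s and contact force between the fingers and gear below 0.05 N)).
It fails at once if the screwdriver is disturbed (moved more than 20 mm) (distance of screwdriver from where it was at the start of the episode above 0.02 m).
It fails at once if the wrench is disturbed (moved more than 20 mm) (distance of wrench from where it was at the start of the episode above 0.02 m).
It also fails if it takes over 144 s, if anything falls off the work surface, if the arm or the gripper's body presses on something with over 40 N, if the wrist force passes 120 N, or if a joint passes its speed limit or range.

### The arm

A 7-joint arm with a two-finger parallel gripper is mounted at the origin on the work surface. World frame = base frame: x ahead of the robot, y to its left, z up, the work surface at z = 0. Lengths are in m, angles in rad, forces in N, time in s.
With the tool pointing down it reaches from about 0.425 to 0.875 m from the base axis. Payload 8.4 kg.
Tool frame: the origin (TCP) lies midway between the tips of the shut fingers; the grasp point (between the pads) lies r.grasp_offset behind it (r.grasp_offset is the distance from the TCP to the grasp point, in m); z points along the fingers, y is the direction in which the jaws open and shut (so a half turn about z gives the same grasp; the last joint's range is limited). The gripper opens to 85 mm and grips with 20 to 120 N. Pads are 22 mm wide; open, the fingers measure 114 mm over their backs; the gripper's body (76 mm by 85 mm) begins 54 mm behind the grasp point. The pads swing forward as they close: fully open they stand 13 mm farther back than shut.
Start: joints at [1.046, 0.333, 0.04, 1.465, -0.013, 1.343, -0.059], TCP at [0.268, -0.592, 0.231] pointing down, gripper open.
Joint ranges: [-2.58, 2.58], [-0.38, 2.09], [-1.3, 1.39], [0.25, 2.4], [-1.5, 4.64], [0.08, 2.09], [-2.65, 2.65]. Speed limits (rad/s): [2.22, 2.22, 2.79, 2.79, 3.14, 3.14, 3.14].

### API

Orientations are given as a unit quaternion [x, y, z, w].
In Python, from rig import r gives the robot as it stands. The module is installed in compiled form; this text tells all that it offers. Calls block until the motion is done:
- r.move_ptp(position, orientation): joint-space move of the TCP to a pose.
- r.servo_line(position, rotation=None, v=0.15, f_stop=None): straight line of the TCP; rotation=None keeps the orientation; v is the mean speed in m/s. With f_stop (N) it stops when the force on the tool has changed by that much, and returns True; else False.
- r.set_joints(angles): joint-space move.
- r.grip(opening, grasp_force=None): finger opening in m; grasp_force is the grip in N (None keeps the last); returns when the fingers have stopped.
- r.wait(seconds).
- r.inverse_kinematics(position, orientation): joint angles nearest the present ones, or None.
- r.read_state(): the state.
- r.grab_frame(name): name is "scene" or "top"; returns the picture (480x640x3 uint8, red, green, blue); there is no depth.
- r.camera_params(name): a dict with "fx", "fy", "cx", "cy" (pixels), "view" (4x4, takes a point from world to camera coordinates). Camera axes: x right, y up, looking along -z (the intrinsics and any distortion apply to the point x, -y, -z); pixel columns grow to the right and rows downward; lengths in m; the calibration is good to about 2 mm. A picture is of the moment at which its call begins. camera_params takes no time and is no camera call.
A pose or a line that the arm cannot do raises r.Unreachable and nothing moves.
- r.close_job(): hands the job in, once; it reports no verdict.
The state is a dict: "time_s": time; "joint_positions": joint angles; "joint_vel": joint speeds; "effort": joint torques, N m; "tcp_pos": TCP position; "tool_rot": TCP orientation; "contact_force": force on the tool from outside, world axes, zero at the start; "wrist_torque": the same for the moment, N m; "finger_gap": finger opening in m.
Only numpy, scipy, OpenCV 4.12 (cv2) and the standard library are available. Lean on these libraries where they do the work, as an engineer would, in place of code of your own. Each camera call takes 0.05 s, during which the arm holds its last target.

## Working session

There is one attempt and no reset: what is moved stays moved. The work goes in short steps, each a Python script; the robot and the scene stay as the last script left them, time stands still between calls to the robot, and variables do not carry over. Pictures are saved under pics/ and viewed, and the job is handed in when it is done.

```bash
mkdir -p pics; ls
python3 - <<'E'
from rig import r
import cv2,numpy as np
for n in("scene","top"):
    cv2.imwrite(f"pics/{n}0.png",r.grab_frame(n)[:,:,::-1]); p=r.camera_params(n); print(n,p)
print(r.read_state(),r.grasp_offset)
E
```

```text
pics
scene {'fx': 618.0090629587453, 'fy': 618.0090629587453, 'cx': 316.9691840013676, 'cy': 237.85360928641498, 'view': array([[-0.80876072,  0.58804079, -0.01068319,  0.38871055],
       [-0.43086059, -0.58002363,  0.69132607,  0.18247207],
       [ 0.40033143,  0.56372034,  0.72246393, -1.7388727 ],
       [ 0.        ,  0.        ,  0.        ,  1.        ]])}
top {'fx': 484.08945017420723, 'fy': 484.08945017420723, 'cx': 322.66314426691963, 'cy': 244.92303390286673, 'view': array([[ 0.02402962, -0.99937805,  0.02580873,  0.01839801],
       [ 0.99756602,  0.0256604 ,  0.06483506, -0.51413775],
       [-0.065457  ,  0.02418795,  0.99756219, -1.07256407],
       [ 0.        ,  0.        ,  0.        ,  1.        ]])}
{'time_s': 0.1, 'joint_positions': array([ 1.04581324,  0.33382015,  0.03989621,  1.46617885, -0.01340215,
        1.34329232, -0.05851959]), 'joint_vel': array([ 0.00087972, -0.00123417, -0.00114784, -0.00119581,  0.0010153 ,
        0.00136132,  0.00119099]), 'effort': array([ 5.27814162e-03, -6.60003448e+01,  1.37161441e+00, -4.06473219e+01,
        1.73875265e-02,  8.96809244e-03,  5.36375978e-05]), 'tcp_pos': array([ 0.26826906, -0.59160983,  0.23052546]), 'tool_rot': array([ 9.77429855e-01,  2.11259003e-01, -2.00002370e-04, -6.87758412e-04]), 'contact_force': array([-0.36837218,  0.4808317 , -0.87304781]), 'wrist_torque': array([ 0.03186921,  0.00345483, -0.00773013]), 'finger_gap': 0.08546434346409175} 0.0187
```

View pics/top0.png

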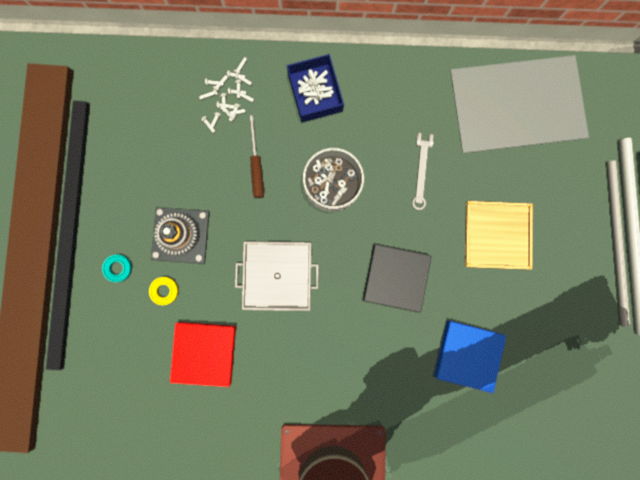

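View pics/scene0.png

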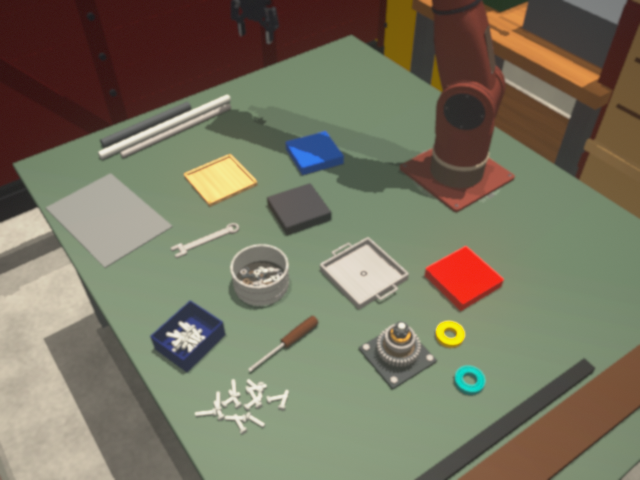

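Run:
```python
import cv2,numpy as np
t=cv2.imread('pics/top0.png');s=cv2.imread('pics/scene0.png')
a=cv2.resize(t[200:270,145:215],(600,600),interpolation=cv2.INTER_CUBIC);cv2.imwrite('pics/c1.png',a)
a=cv2.resize(s[310:390,355:445],(790,int(80*790/90)),interpolation=cv2.INTER_CUBIC)[:600];cv2.imwrite('pics/c2.png',cv2.resize(s[312:387,355:455],(800,600),interpolation=cv2.INTER_CUBIC))
cv2.imwrite('pics/c3.png',cv2.resize(t[135:315,225:545],(800,450),interpolation=cv2.INTER_CUBIC))
```

```text
(no output)
```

View pics/c1.png

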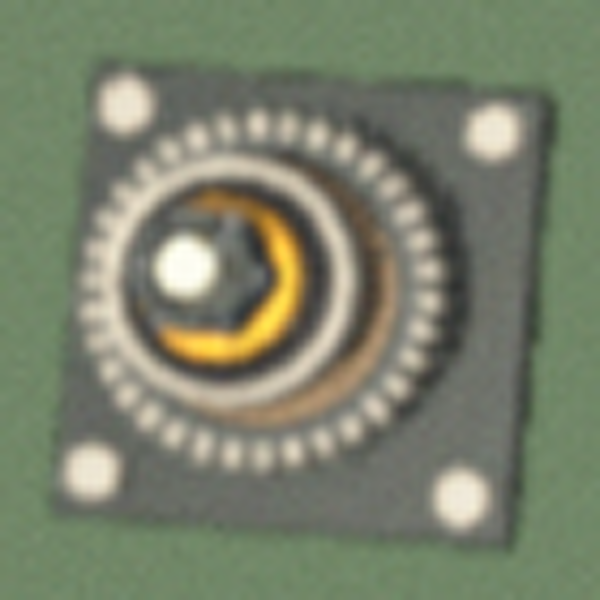

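View pics/c2.png

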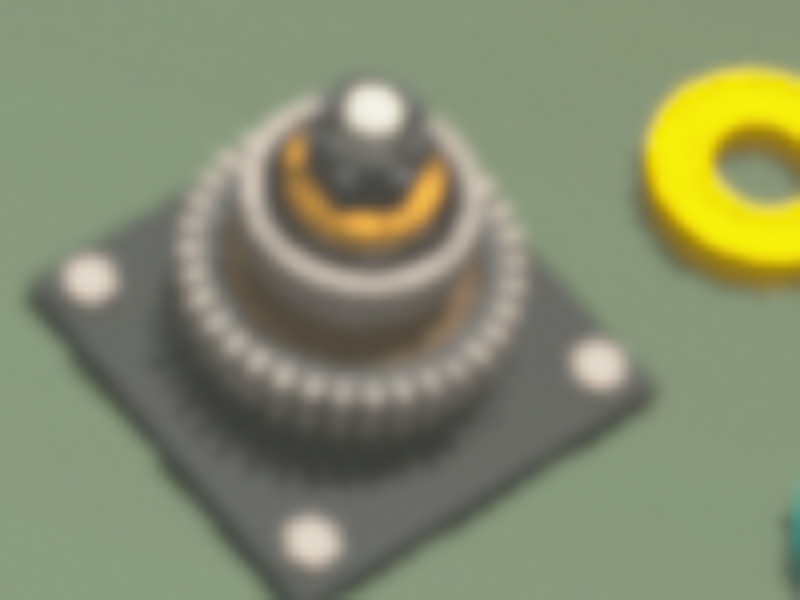

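View pics/c3.png

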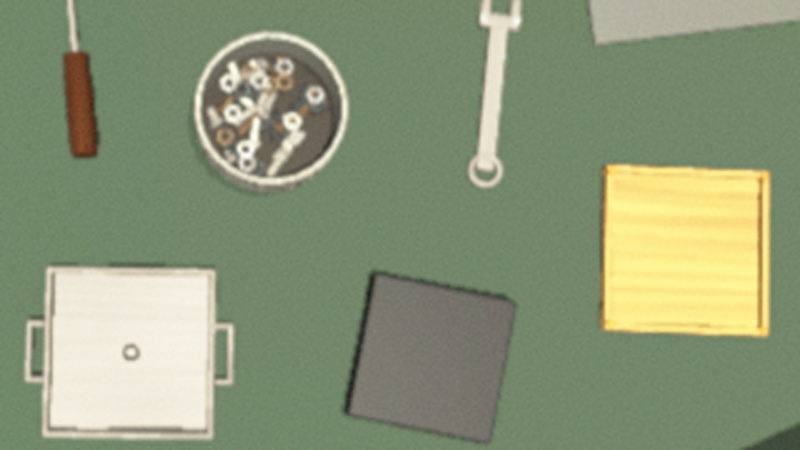

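```bash
cat > h.py <<'E'
from rig import r
import cv2,numpy as np
P={n:r.camera_params(n) for n in("scene","top")}
def ray(n,u,v,z):
    p=P[n];V=p['view'];R=V[:3,:3];t=V[:3,3]
    d=R.T@np.array([(u-p['cx'])/p['fx'],-(v-p['cy'])/p['fy'],-1]);c=-R.T@t
    return c+d*(z-c[2])/d[2]
def proj(n,X):
    p=P[n];V=p['view'];q=np.atleast_2d(X)@V[:3,:3].T+V[:3,3]
    return np.c_[p['cx']+p['fx']*q[:,0]/-q[:,2],p['cy']-p['fy']*q[:,1]/-q[:,2]]
E
python3 - <<'E'
from h import *
f=lambda a,x0,y0,s:((a[0]+.5)/s+x0-.5,(a[1]+.5)/s+y0-.5)
s=600/70
b=[ray('top',*f(a,145,200,s),.012) for a in [(125,103),(492,132),(92,471),(460,497)]]
print('bolts',np.mean(b,0)); print('stub top', ray('top',*f((186,266),145,200,s),.112), 'scene',ray('scene',*f((374,109),355,312,8),.112))
b=[ray('scene',*f(a,355,312,8),.012) for a in [(90,279),(598,363),(313,541)]]
print('bolts scene mid of L/R',(b[0]+b[1])/2)
s=2.5;g=lambda a,z:ray('top',*f(a,225,135,s),z)
def rep(n,pts,z):
    q=np.array([g(a,z) for a in pts]); print(n,q.mean(0),[round(np.linalg.norm(q[i]-q[i-1]),4) for i in range(len(q))],'ang',np.degrees(np.arctan2(*(q[1]-q[0])[[1,0]])))
rep('pan',[(47,267),(216,269),(213,438),(43,436)],.022)
rep('plate',[(374,272),(515,301),(491,442),(347,413)],.03)
rep('tray',[(606,166),(769,172),(767,335),(602,330)],.014)
rep('tin',[(194,110),(271,32),(348,108),(270,184)],.07)
# scene checks
S=lambda pts,z:print(np.mean([ray('scene',*a,z) for a in pts],0))
S([(322,270),(367,240),(407,270),(363,304)],.022)
S([(268,208),(311,186),(330,211),(287,229)],.03)
S([(185,179),(230,157),(256,178),(210,201)],.014)
S([(232,265),(289,265)],.07)
E
```

```text
bolts [0.52874893 0.35482961 0.012     ]
stub top [0.52831897 0.35305511 0.112     ] scene [0.52944004 0.35793989 0.112     ]
bolts scene mid of L/R [0.52721731 0.35583985 0.012     ]
pan [0.44230895 0.13195956 0.022     ] [np.float64(0.1498), np.float64(0.1507), np.float64(0.1503), np.float64(0.1502)] ang -89.1983438707605
plate [ 0.44467159 -0.13629198  0.03      ] [np.float64(0.1274), np.float64(0.1287), np.float64(0.1271), np.float64(0.1302)] ang -100.15546585249774
tray [ 0.5470176  -0.37060041  0.014     ] [np.float64(0.15), np.float64(0.1507), np.float64(0.1495), np.float64(0.1512)] ang -90.50091548743937
tin [0.65527364 0.01358063 0.07      ] [np.float64(0.0916), np.float64(0.0957), np.float64(0.094), np.float64(0.0948)] ang -42.68875651494586
[0.44431583 0.14310777 0.022     ]
[ 0.45153743 -0.11801941  0.03      ]
[ 0.54887327 -0.36074273  0.014     ]
[0.6538663  0.01951287 0.07      ]
```

Run:
```python
from h import *
s=cv2.imread('pics/scene0.png');t=cv2.imread('pics/top0.png')
def sq(c,w,ang,z):
    a=np.radians(ang);R=np.array([[np.cos(a),-np.sin(a)],[np.sin(a),np.cos(a)]])
    q=(np.array([[1,1],[1,-1],[-1,-1],[-1,1]])*w/2)@R.T+c
    return np.c_[q,np.full(4,z)]
def ci(c,rad,z):
    a=np.linspace(0,6.283,40);return np.c_[c[0]+rad*np.cos(a),c[1]+rad*np.sin(a),0*a+z]
c=(.5285,.3545)
sh=[sq((.4423,.132),.15,.8,.022),sq((.4447,-.1363),.13,-10.5,.03),sq((.547,-.3706),.15,-.5,.014),ci((.6553,.0136),.065,.07),sq(c,.12,-4,.01),ci(c,.0445,.046),ci(c,.031,.076),ci(c,.0075,.112)]
for n,im,box in(('scene',s,(165,140,465,400)),('top',t,(140,135,540,315))):
    k=800/(box[2]-box[0]); 
    o=cv2.resize(im[box[1]:box[3],box[0]:box[2]],None,fx=k,fy=k,interpolation=cv2.INTER_CUBIC)
    for x in sh:
        p=(proj(n,x)+.5-np.array(box[:2]))*k-.5
        cv2.polylines(o,[np.round(p).astype(int)],True,(255,0,255),1)
    print(o.shape);cv2.imwrite(f'pics/o_{n}.png',o)
```

```text
(693, 800, 3)
(360, 800, 3)
```

View pics/o_scene.png

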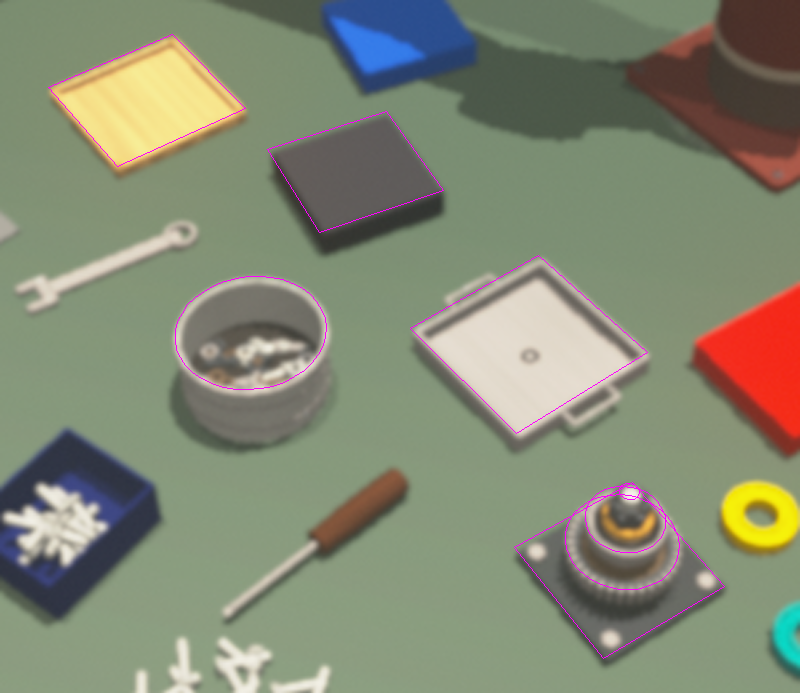

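View pics/o_top.png

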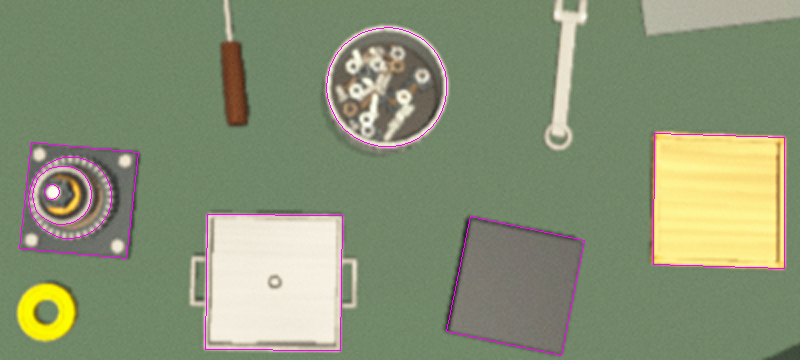

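Run:
```python
from h import *
s=cv2.imread('pics/scene0.png');t=cv2.imread('pics/top0.png')
c=(.5287,.355)
for n,im,box in(('top',t,(152,218,182,248)),('scene',s,(385,312,417,344))):
    k=13.; rows=[]
    for degs in((None,0,15),(30,40,50)):
        row=[]
        for d in degs:
            o=cv2.resize(im[box[1]:box[3],box[0]:box[2]],None,fx=8,fy=8,interpolation=cv2.INTER_CUBIC)
            if d is not None:
              for z in(.1,):
                a=np.radians(d+30+60*np.arange(6));R=.015/np.cos(np.pi/6)
                x=np.c_[c[0]+R*np.cos(a),c[1]+R*np.sin(a),0*a+z]
                p=(proj(n,x)+.5-np.array(box[:2]))*8-.5
                cv2.polylines(o,[np.round(p).astype(int)],True,(255,0,255),1)
            row.append(o)
        rows.append(np.hstack(row))
    cv2.imwrite(f'pics/n_{n}.png',np.vstack(rows))
```

```text
(no output)
```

View pics/n_top.png

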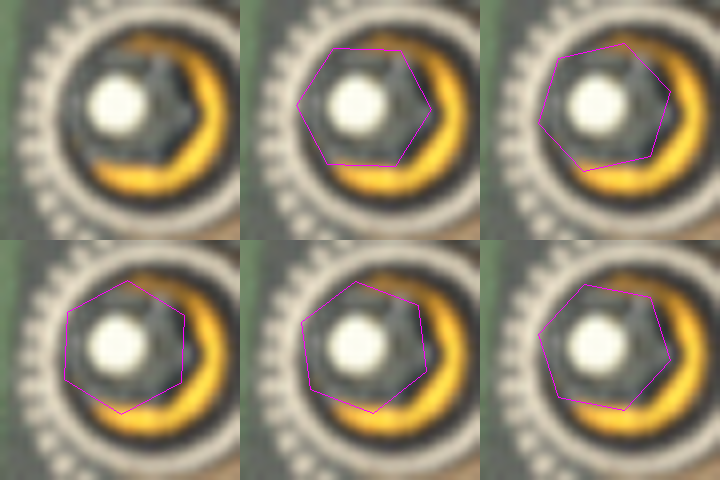

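View pics/n_scene.png

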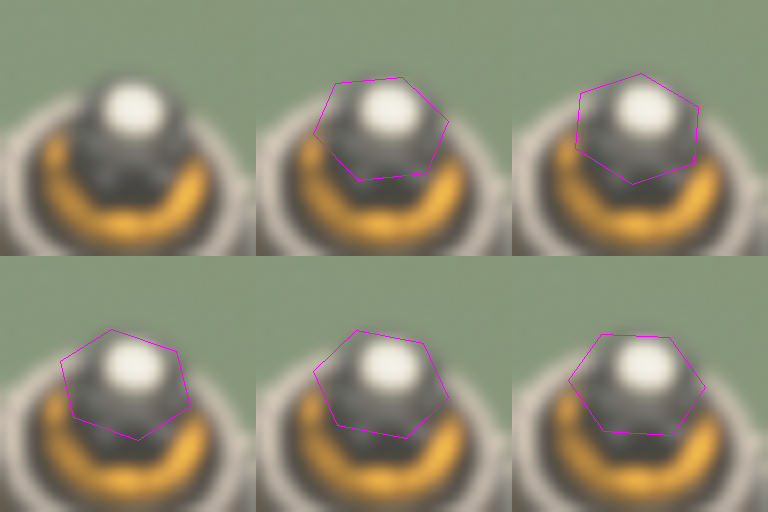

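```bash
cat >> h.py <<'E'
from scipy.spatial.transform import Rotation as Ro
C=np.array([.5287,.3550]); PAN=np.array([.4423,.132]);PLATE=np.array([.4447,-.1363]);TRAY=np.array([.547,-.3706]);TIN=np.array([.6553,.0136])
def q(phi):
    y=np.array([np.cos(phi),np.sin(phi),0]);z=np.array([0,0,-1.]);x=np.cross(y,z)
    return Ro.from_matrix(np.c_[x,y,z]).as_quat()
def best(xyz,degs):
    now=r.read_state()['joint_positions'];o=[]
    for d in degs:
        for k in(0,180):
            j=r.inverse_kinematics(list(xyz),list(q(np.radians(d+k))))
            if j is not None:o.append((np.abs(np.array(j)-now).max(),d+k,np.array(j)))
    return min(o,key=lambda a:a[0])
def st(m=''):
    s=r.read_state();print(m,round(s['time_s'],2),'tcp',s['tcp_pos'].round(4),'F',s['contact_force'].round(2),'gap',round(s['finger_gap'],4))
def snap(name,n,box=None,k=1):
    im=r.grab_frame(n)[:,:,::-1]
    if box:im=im[box[1]:box[3],box[0]:box[2]]
    cv2.imwrite(f'pics/{name}.png',cv2.resize(im,None,fx=k,fy=k,interpolation=cv2.INTER_CUBIC))
E
python3 - <<'E'
from h import *
b=best([*C,.2],[-4,56,116]);print(b)
r.grip(.046,40);st()
r.move_ptp([*C,.2],list(q(np.radians(b[1]))));st()
s=r.read_state();print(Ro.from_quat(s['tool_rot']).as_matrix().round(3))
r.servo_line([*C,.125],v=.1);st()
snap('a1s','scene',(330,240,480,390),4);snap('a1t','top',(120,180,220,280),6)
E
```

```text
(np.float64(1.1357752144033668), 116, array([ 0.11638018,  0.55028534, -1.09587901,  1.49961192,  0.49223366,
        1.39195695,  1.01784128]))
 0.57 tcp [ 0.2684 -0.5919  0.2313] F [-0.33 -0.13 -0.19] gap 0.0459
 4.0 tcp [0.5293 0.3542 0.1999] F [0.77 0.94 0.86] gap 0.0461
[[-0.899 -0.437 -0.   ]
 [-0.437  0.899 -0.   ]
 [ 0.    -0.    -1.   ]]
 4.9 tcp [0.5289 0.3554 0.1256] F [ 0.65 -0.06  0.15] gap 0.0461
```

View pics/a1s.png

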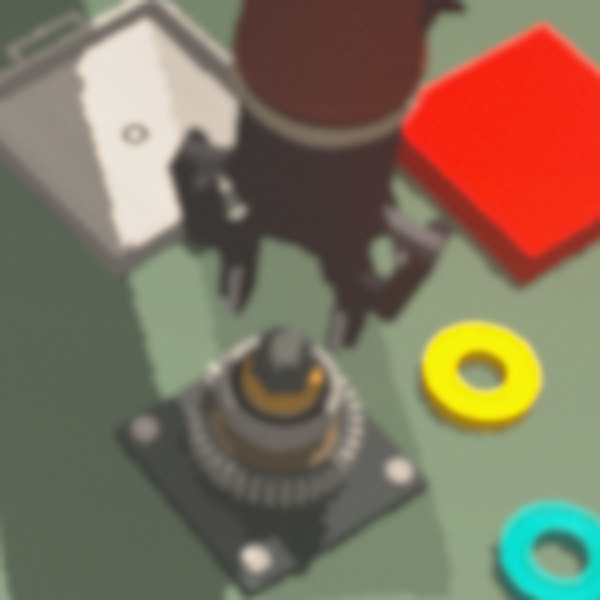

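View pics/a1t.png

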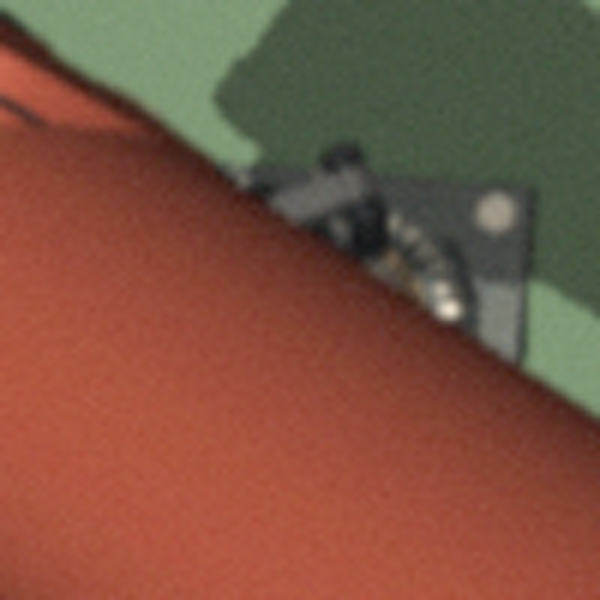

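Run:
```python
from h import *
print(r.servo_line([*C,.0885],v=.05,f_stop=5));st('down')
snap('a2s','scene',(330,240,480,390),4)
r.grip(.0,40);st('grip');r.wait(.2)
print(r.servo_line([*C,.095],v=.03));st('lift a bit')
snap('a3s','scene',(330,240,480,390),4)
```

```text
False
down 5.88 tcp [0.5288 0.3552 0.0888] F [-0.71  0.18 -0.22] gap 0.0461
grip 6.22 tcp [0.529  0.3553 0.0891] F [0.45 0.66 3.69] gap 0.029
False
lift a bit 6.78 tcp [0.5286 0.3549 0.0949] F [-0.36 -0.84 -1.12] gap 0.0289
```

View pics/a2s.png

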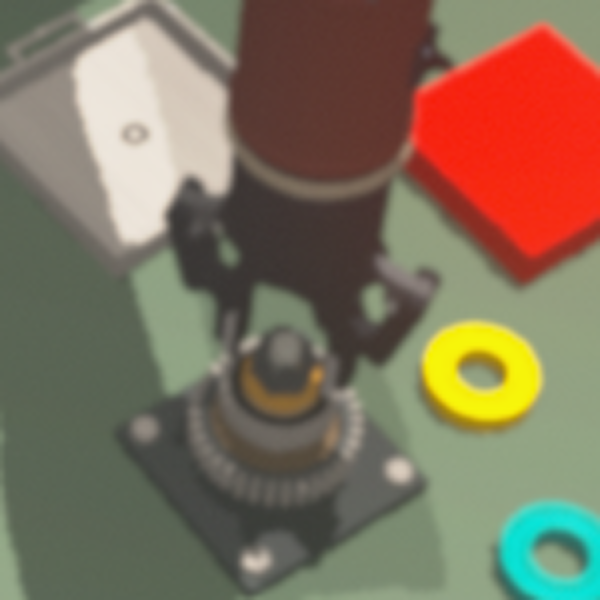

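View pics/a3s.png

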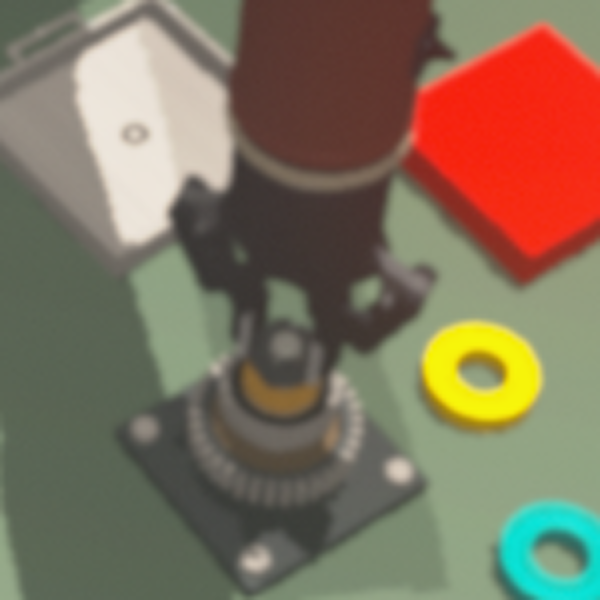

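Run:
```python
from h import *
print(r.servo_line([*C,.19],v=.1));st('lift')
snap('a4s','scene',(330,220,480,370),4)
```

```text
False
lift 7.93 tcp [0.5285 0.3547 0.1892] F [ 0.13  1.25 -1.31] gap 0.0286
```

View pics/a4s.png

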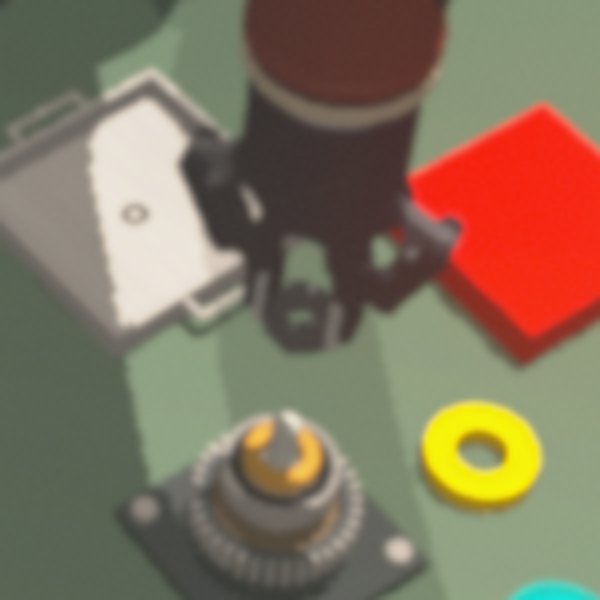

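Run:
```python
from h import *
b=best([*TIN,.17],range(0,180,10));print(b[:2])
r.move_ptp([*TIN,.17],list(q(np.radians(b[1]))));st('over tin')
print(r.servo_line([*TIN,.062],v=.1,f_stop=8));st()
print(r.servo_line([*TIN,.02],v=.02,f_stop=3.5));st('touch')
```

```text
(np.float64(0.4472535182097085), 60)
over tin 9.35 tcp [0.655  0.0162 0.1703] F [-1.25  0.77 -0.05] gap 0.0289
False
 10.58 tcp [0.6558 0.0137 0.0628] F [ 0.37 -0.09 -0.58] gap 0.0287
True
touch 12.15 tcp [0.6553 0.0136 0.0268] F [-0.82 -0.2   5.67] gap 0.0291
```

Run:
```python
from h import *
r.grip(.046);st('open');r.wait(.3)
r.servo_line([*TIN,.19],v=.12);r.wait(.1);st()
b=best([*C,.2],range(-60,120,10));print(b[:2])
r.move_ptp([*C,.2],list(q(np.radians(b[1]))));st()
snap('b1s','scene',(200,200,350,312),5)
snap('b1t','top',(280,130,380,230),6)
```

```text
open 12.46 tcp [0.6545 0.0134 0.0257] F [ 0.56 -0.81  1.  ] gap 0.0462
 14.38 tcp [0.655  0.0135 0.1892] F [ 0.01 -0.49  0.27] gap 0.046
(np.float64(0.4182456018553234), 120)
 15.74 tcp [0.5303 0.3531 0.1997] F [ 0.39 -0.14 -0.14] gap 0.0462
```

View pics/b1s.png

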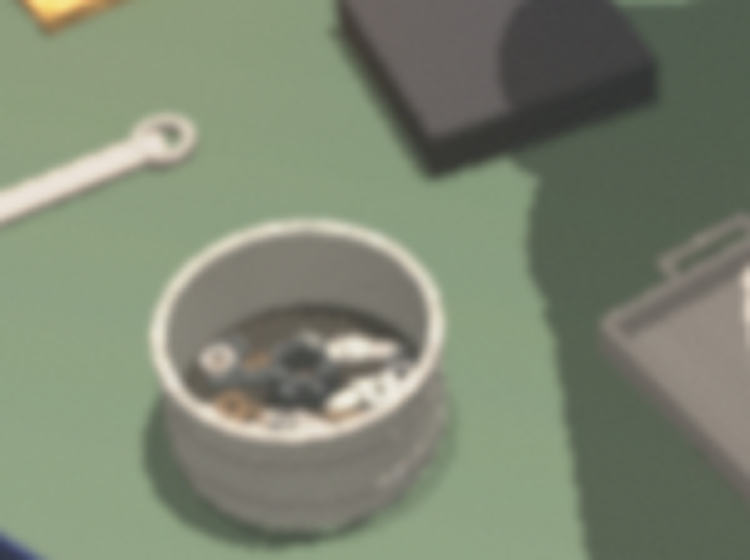

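View pics/b1t.png

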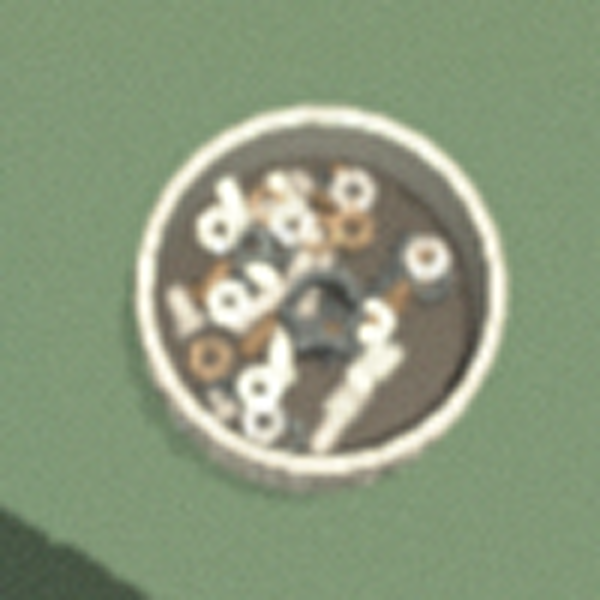

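Run:
```python
from h import *
r.grip(.056,40)
print(r.servo_line([*C,.1],v=.12,f_stop=8))
print(r.servo_line([*C,.077],v=.04,f_stop=5));st('down')
r.grip(.0,40);st('grip');r.wait(.2)
r.servo_line([*C,.085],v=.03);st('lift a bit')
r.servo_line([*C,.185],v=.1);st()
snap('c1s','scene',(330,220,480,370),4)
```

```text
False
False
down 17.82 tcp [0.5287 0.3551 0.0771] F [ 0.35  0.08 -0.8 ] gap 0.0558
grip 18.12 tcp [0.5289 0.3553 0.0777] F [-1.07  0.23  5.34] gap 0.0374
lift a bit 18.74 tcp [0.5287 0.355  0.085 ] F [ 0.15 -0.04  0.  ] gap 0.0377
 19.89 tcp [0.5285 0.3547 0.1842] F [-0.07 -0.25 -1.42] gap 0.0379
```

View pics/c1s.png

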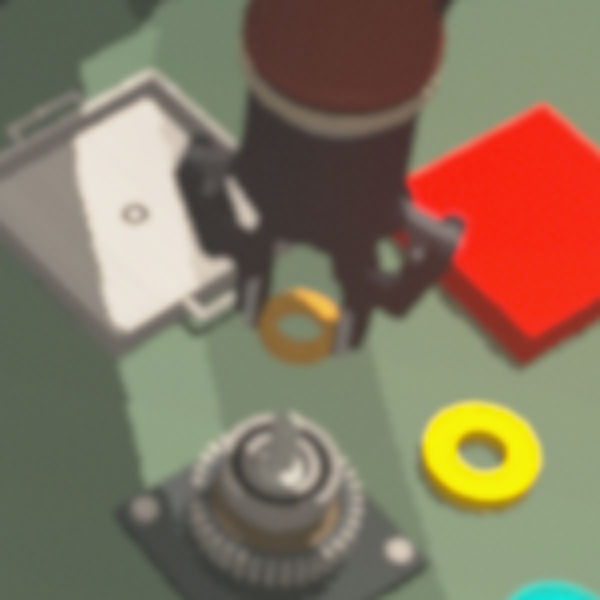

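Run:
```python
from h import *
b=best([*PLATE,.15],range(-60,120,10));print(b[:2])
r.move_ptp([*PLATE,.15],list(q(np.radians(b[1]))));st('over')
r.servo_line([*PLATE,.08],v=.1,f_stop=8);r.wait(.1)
snap('c2s','scene',(260,150,340,230),8)
```

```text
(np.float64(0.6091307303162455), 60)
over 21.76 tcp [ 0.4454 -0.135   0.15  ] F [ 1.04  0.21 -0.8 ] gap 0.0377
```

View pics/c2s.png

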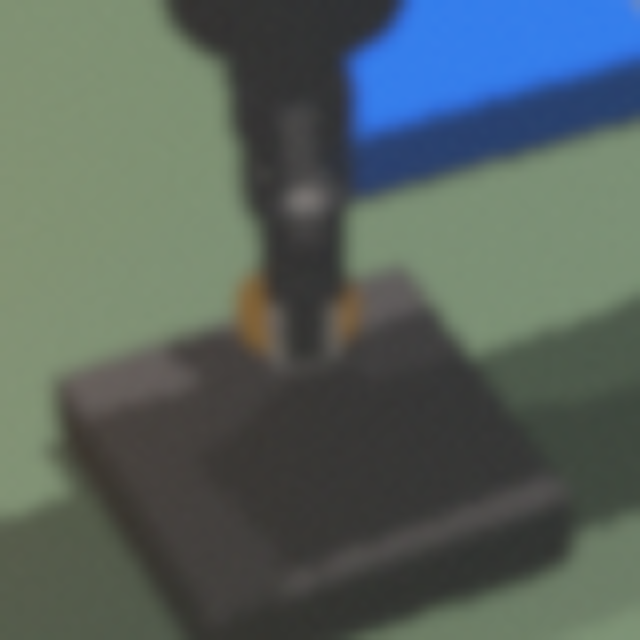

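Run:
```python
from h import *
print(r.servo_line([*PLATE,.045],v=.06,f_stop=6))
print(r.servo_line([*PLATE,.024],v=.015,f_stop=3));st('touch')
snap('c3s','scene',(260,150,340,230),8)
```

```text
False
True
touch 24.39 tcp [ 0.4446 -0.1363  0.0316] F [-1.71  0.19  5.84] gap 0.0374
```

View pics/c3s.png

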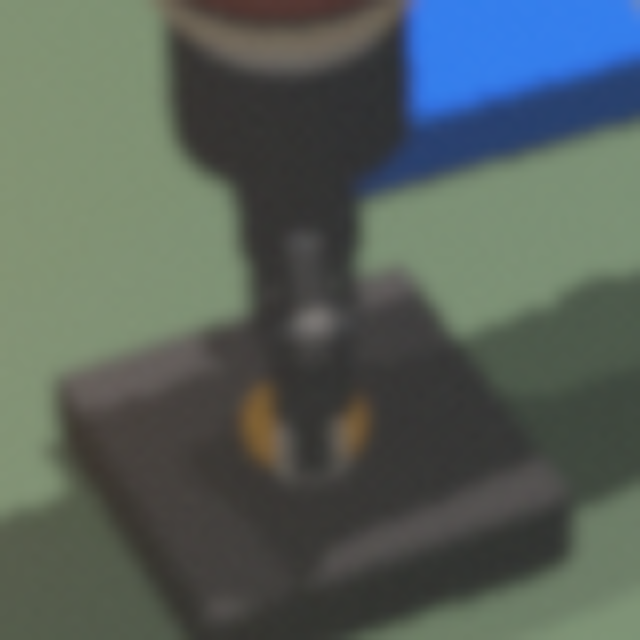

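Run:
```python
from h import *
r.servo_line([*PLATE,.0308],v=.01,f_stop=6)
r.grip(.056);st('open');r.wait(.3)
r.servo_line([*PLATE,.18],v=.12);st()
b=best([*C,.2],range(-60,120,10));print(b[:2])
r.move_ptp([*C,.2],list(q(np.radians(b[1]))));st()
r.grip(.083,60)
snap('d1s','scene',(260,150,340,230),7)
snap('d1t','top',(350,230,440,320),6)
```

```text
open 25.01 tcp [ 0.4446 -0.1363  0.0306] F [ 0.94  0.36 -0.42] gap 0.056
 26.7 tcp [ 0.4443 -0.1362  0.1793] F [-0.07 -0.47  0.22] gap 0.0559
(np.float64(0.691711361987685), 170)
 28.52 tcp [0.5295 0.3535 0.1997] F [-0.06  0.37 -0.66] gap 0.0558
```

View pics/d1s.png

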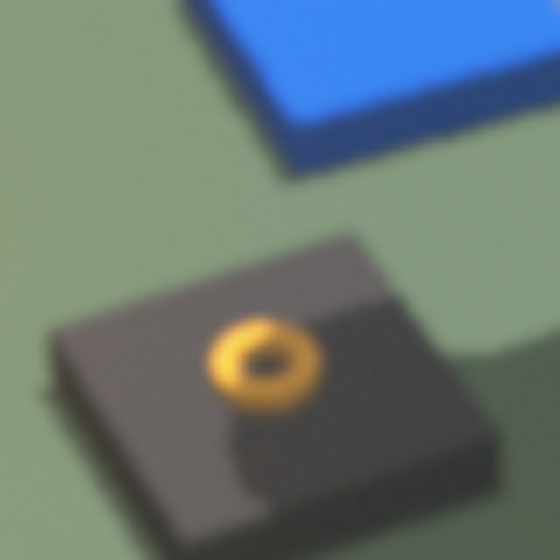

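View pics/d1t.png

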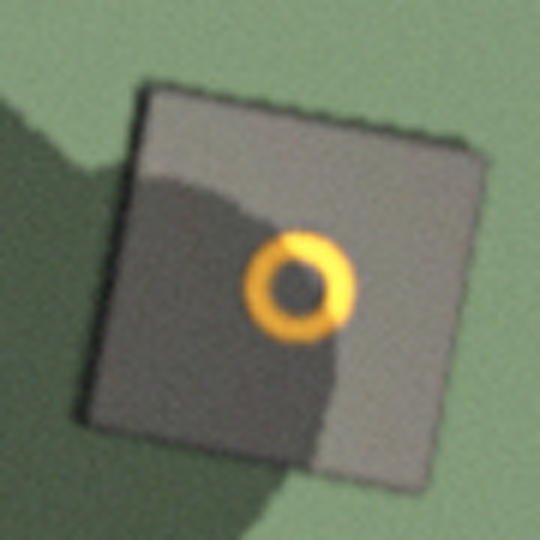

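Run:
```python
from h import *
print(r.servo_line([*C,.09],v=.12,f_stop=8))
print(r.servo_line([*C,.0575],v=.04,f_stop=5));st('down')
r.grip(.0,60);st('grip');r.wait(.2)
snap('e0s','scene',(330,240,480,390),4)
r.servo_line([*C,.066],v=.03);st('lift a bit')
r.servo_line([*C,.175],v=.1);st()
snap('e1s','scene',(330,220,480,370),4)
```

```text
False
False
down 31.03 tcp [0.5288 0.3551 0.0577] F [-0.18 -0.25 -0.09] gap 0.0831
grip 31.39 tcp [0.5291 0.3553 0.0586] F [-1.51 -1.72  6.11] gap 0.0589
lift a bit 32.08 tcp [0.5287 0.3549 0.066 ] F [-0.85 -0.48 -2.37] gap 0.0591
 33.32 tcp [0.5285 0.3547 0.1742] F [ 0.08 -0.11 -2.7 ] gap 0.059
```

View pics/e0s.png

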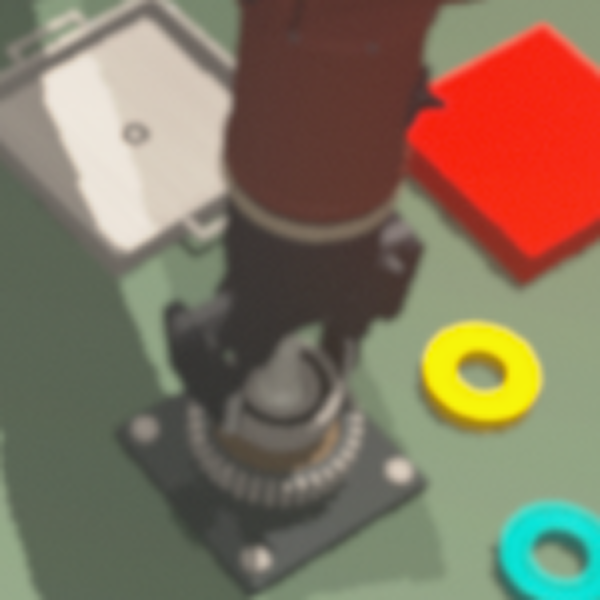

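View pics/e1s.png

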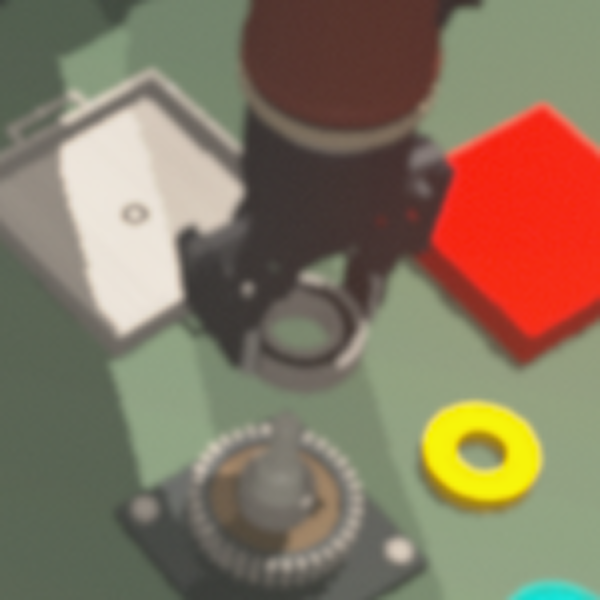

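Run:
```python
from h import *
b=best([*TRAY,.15],range(-60,120,10));print(b[:2])
r.move_ptp([*TRAY,.15],list(q(np.radians(b[1]))));st('over')
r.servo_line([*TRAY,.03],v=.1,f_stop=8);st()
print(r.servo_line([*TRAY,-.001],v=.015,f_stop=3.5));st('touch')
snap('e2s','scene',(180,130,280,230),6)
```

```text
(np.float64(0.9781907082613419), 40)
over 35.94 tcp [ 0.5478 -0.3692  0.1501] F [ 0.89  0.65 -2.61] gap 0.059
 37.29 tcp [ 0.5475 -0.3708  0.0308] F [ 0.41  0.44 -1.72] gap 0.0592
True
touch 38.8 tcp [ 0.547  -0.3706  0.0047] F [-0.65  0.38  5.22] gap 0.0589
```

View pics/e2s.png

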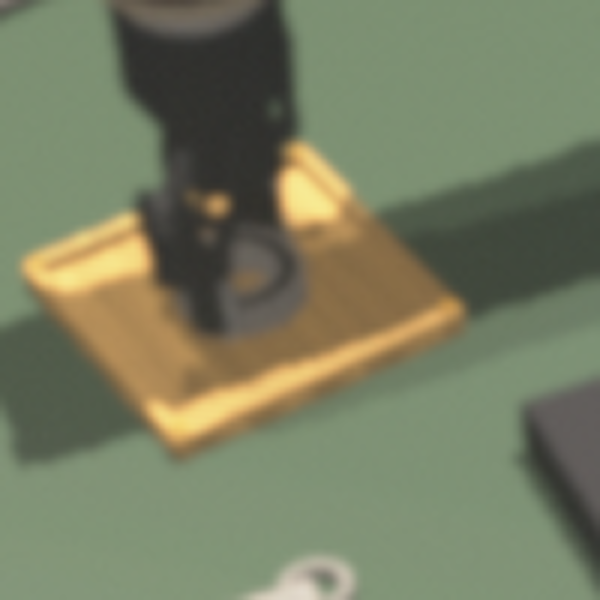

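Run:
```python
from h import *
r.servo_line([*TRAY,.0035],v=.01,f_stop=5)
r.grip(.078);st('open');r.wait(.3)
r.servo_line([*TRAY,.18],v=.12);st()
b=best([*C,.2],range(-60,120,10));print(b[:2])
r.move_ptp([*C,.2],list(q(np.radians(b[1]))));st()
r.grip(.058,90)
snap('f1s','scene',(180,130,280,230),6)
snap('f1t','top',(455,190,545,280),6)
```

```text
open 39.42 tcp [ 0.5471 -0.3706  0.0034] F [-0.38  0.87 -0.38] gap 0.0782
 41.34 tcp [ 0.5466 -0.3704  0.1791] F [-1.21 -0.34 -0.23] gap 0.0781
(np.float64(0.9635426188762389), 160)
 43.91 tcp [0.5296 0.3539 0.1998] F [-0.79 -0.15 -0.09] gap 0.0781
```

View pics/f1s.png

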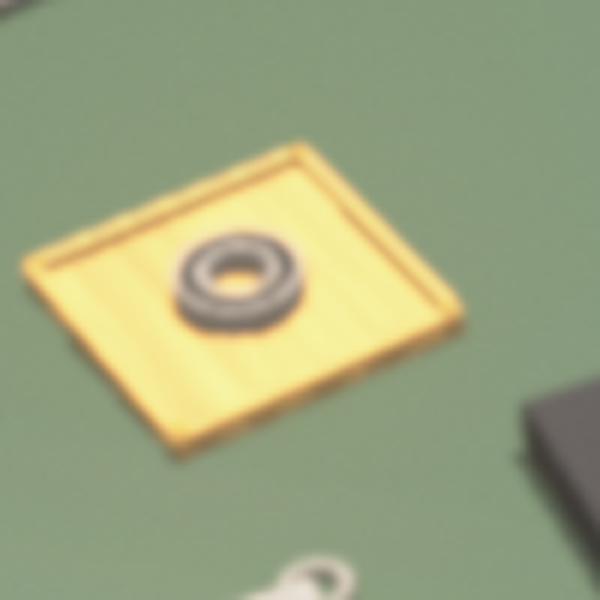

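View pics/f1t.png

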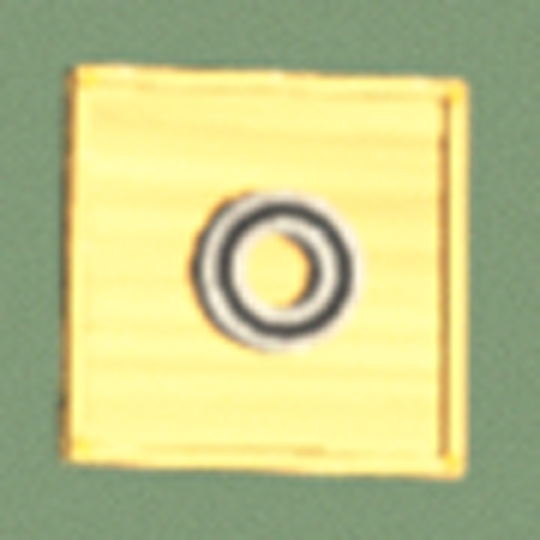

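Run:
```python
from h import *
print(r.servo_line([*C,.09],v=.12,f_stop=8))
print(r.servo_line([*C,.047],v=.03,f_stop=5));st('down')
r.grip(.0,100);st('grip');r.wait(.2)
r.servo_line([*C,.056],v=.03);st('lift a bit')
snap('g0s','scene',(330,240,480,390),4)
r.servo_line([*C,.155],v=.08);st()
snap('g1s','scene',(330,220,480,370),4)
```

```text
False
False
down 46.99 tcp [0.5288 0.3551 0.0472] F [-0.96 -0.93 -0.3 ] gap 0.0578
grip 47.33 tcp [0.5288 0.3552 0.0478] F [-1.24 -1.47  5.66] gap 0.0358
lift a bit 47.98 tcp [0.5286 0.3548 0.0558] F [-0.55 -0.39 -6.19] gap 0.036
 49.42 tcp [0.5285 0.3547 0.1544] F [-0.    0.81 -6.24] gap 0.0359
```

View pics/g0s.png

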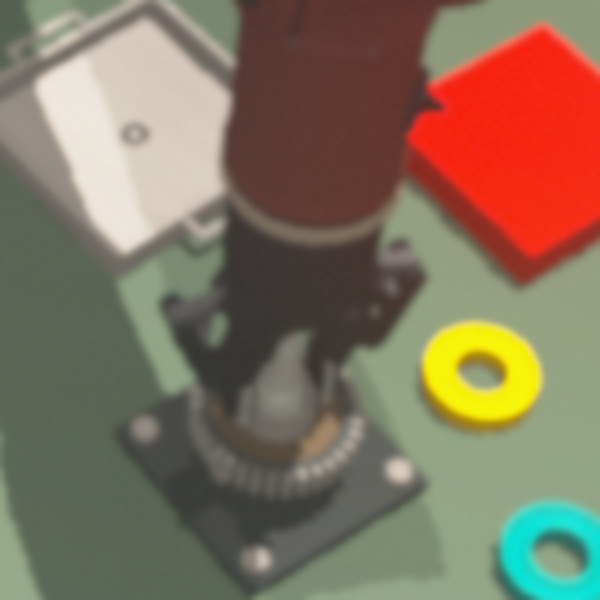

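View pics/g1s.png

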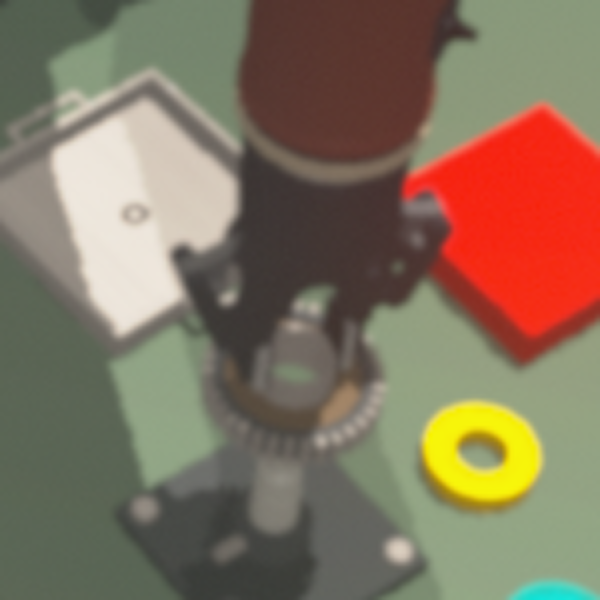

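Run:
```python
from h import *
r.servo_line([*C,.185],v=.1)
b=best([*PAN,.16],range(-60,120,10));print(b[:2])
r.move_ptp([*PAN,.16],list(q(np.radians(b[1]))));st('over')
r.servo_line([*PAN,.06],v=.08,f_stop=10);r.wait(.1);st()
snap('g2s','scene',(310,190,420,300),5)
print(r.servo_line([*PAN,.035],v=.04,f_stop=8))
print(r.servo_line([*PAN,.016],v=.012,f_stop=4));st('touch')
snap('g3s','scene',(310,210,420,320),5)
```

```text
(np.float64(0.5400488815639009), 150)
over 50.87 tcp [0.4426 0.1326 0.1603] F [ 0.08  1.39 -5.17] gap 0.036
 52.37 tcp [0.4427 0.132  0.0604] F [ 0.89  1.75 -5.74] gap 0.0362
False
True
touch 54.25 tcp [0.4423 0.1319 0.0217] F [-0.76 -0.53  6.51] gap 0.0357
```

View pics/g2s.png

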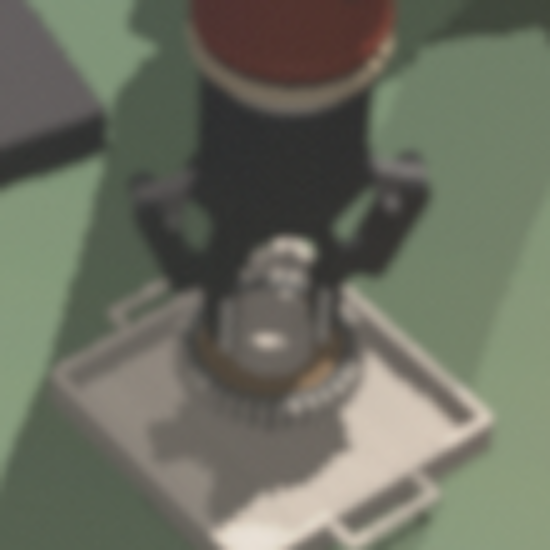

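View pics/g3s.png

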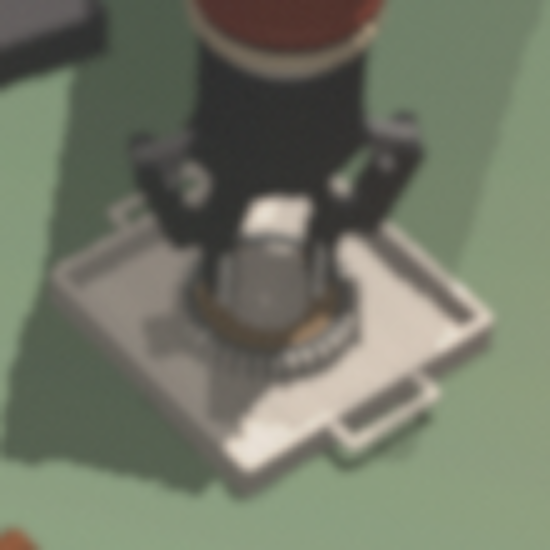

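Run:
```python
from h import *
r.servo_line([*PAN,.0207],v=.01,f_stop=5)
r.grip(.058);st('open');r.wait(.3)
r.servo_line([*PAN,.2],v=.12);st()
r.move_ptp([.35,-.5,.25],list(q(np.radians(best([.35,-.5,.25],range(-60,120,10))[1]))));r.wait(.5);st()
snap('z_s','scene',(165,140,465,365),2.66);snap('z_t','top',(140,100,540,320),2)
```

```text
open 54.85 tcp [0.4413 0.1315 0.0209] F [-0.36 -0.25  0.92] gap 0.0584
 56.79 tcp [0.4419 0.1319 0.1994] F [ 0.26  0.05 -0.36] gap 0.058
 59.58 tcp [ 0.35 -0.5   0.25] F [-0.33  0.25 -1.05] gap 0.0581
```

View pics/z_s.png

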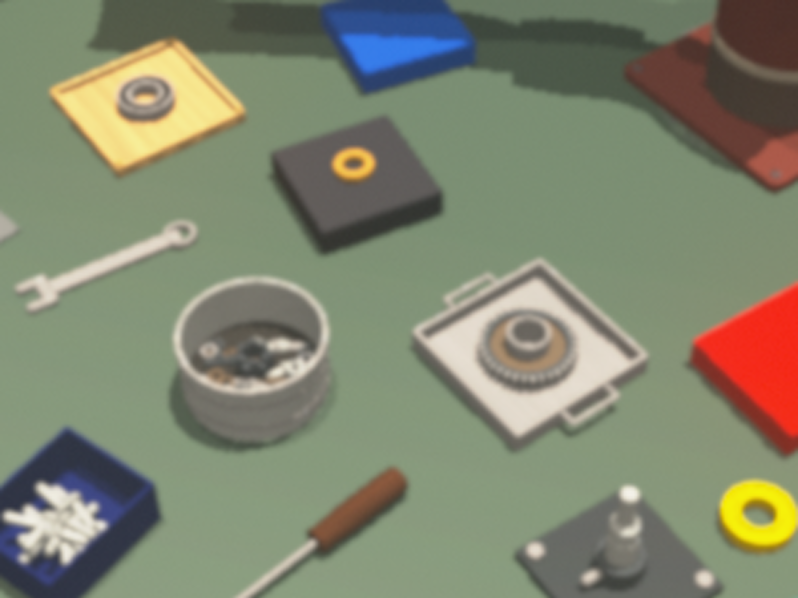

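View pics/z_t.png

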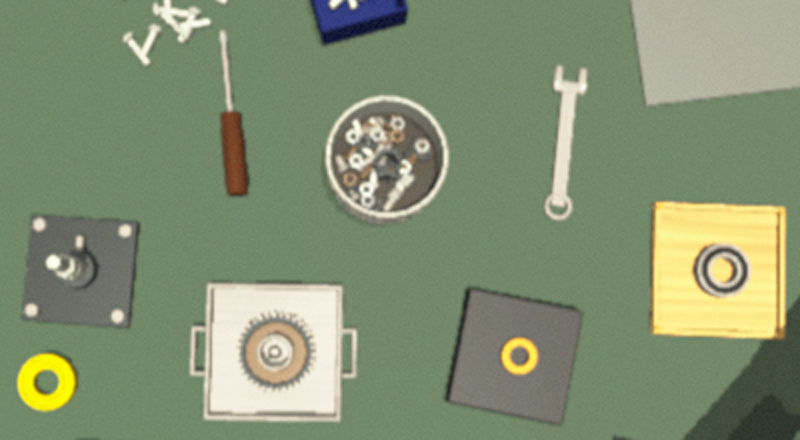

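All four parts lie flat and centred, and the tools have not moved. Handing in.

Run:
```python
from h import *
r.close_job();st()
```

```text
the job is handed in; nothing more can be done
the job is handed in; nothing more can be done
```

I stripped the shaft from the top in order: the nut into the tin, the collar onto the dark plate, the bearing into the wooden tray and the gear into the pan. I lowered each part until the force rose, then let go. The job was handed in at about 60 s of the 144 s allowed.

The last pictures from both cameras show all four parts near the middle of their places, the collar, bearing and gear lying flat. The screwdriver and wrench are where they were, and the arm stands clear.

- **Collar:** it looked slightly tilted in the grip, but it lay flat on the plate after release.
- **Finger gaps:** they read 1 to 4 mm under the nominal part widths, probably because the pads give under load. All four grips held.
- **Not confirmed:** I judged positions and flatness by eye from the pictures and the touch heights, and the hand-in reports no verdict.

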